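# Level the kitchen scale with a spirit level and keep it pressed

## Robot

A 6-joint arm with a two-finger parallel gripper is mounted at the origin on the work surface. World frame = base frame: x ahead of the robot, y to its left, z up, the work surface at z = 0. Lengths are in m, angles in rad, forces in N, time in s.
With the tool pointing down it reaches from about 0.4 to 0.825 m from the base axis. Payload 7 kg.
Tool frame: the origin (TCP) lies on the mounting face of the last link; the fingertips stand 178 mm ahead of it and the grasp point (between the pads) lies 159 mm ahead of it; z points along the fingers, y is the direction in which the jaws open and shut (so a half turn about z gives the same grasp; the last joint's range is limited). The gripper opens to 88 mm and grips with 3 to 60 N. Pads are 19 mm wide; open, the fingers measure 130 mm over their backs; the gripper's body (78 mm by 193 mm) begins 47 mm behind the grasp point.
Start: joints at [1.464, 0.359, 0.012, 0, -1.224, -0.288], TCP at [0.26, 0.623, 0.405] pointing down, gripper open.
Joint ranges: [-3.07, 3.07], [-1.43, 2.12], [-1.02, 1.25], [-3.03, 1.67], [-3.05, -0], [-3.03, 3.03]. Speed limits (rad/s): [2.39, 2.39, 3.01, 3.14, 3.14, 3.14].

## Interface

Orientations are given as [roll, pitch, yaw] about the fixed x, y, z axes, in that order (R = Rz(yaw) Ry(pitch) Rx(roll)).
In Python, from station import * gives the robot as it stands.
- The arm moves only by the tool arm_command, never from a script. Its argument "targets" is a list of rows, each a list of 3 entries, a list of its own where there are three numbers: the turn, a rotation vector about the world's x, y, z in rad, then the shift along the world's x, y, z in mm, then the closure, from 0 (fully open) to 1 (shut). In form: [[[wx, wy, wz], [tx, ty, tz], fingers], ...]. A call has 1 to 8 rows; each row shifts and turns the commanded pose from where the row before left it; what a row does not reach is not made up. A row lasts 1/10 s, in which the tool goes at most 50 mm and 8.59 degrees, less where a joint would pass 70% of its speed; a pose out of reach is approached as far as the arm can. A call with a gripper value outside its range is refused whole. The fingers move at their own pace and stop on an object; "squeeze" is the grip in N (left out, the last holds). Time passes only in rows, so rows that do not move let the fingers close. It gives the time, the measured TCP pose, the force and the opening at its end, in the units of the state.
- get_state(): the state, without advancing time (a new reading comes with each control period).
- grab_frame(name): name is "scene" or "top" or "wrist"; returns (picture, depth): 400x640x3 uint8, red, green, blue; 400x640 float32, m along the optical axis (not along the pixel's ray), 0 where there is no reading.
- camera_params(name): a dict with "mtx" (3x3 intrinsics, pixels), "k1" (the pictures are not rectified: a ray, as slopes to the right and down, at radius r is drawn at 1 + k1 r^2 times it, then the intrinsics apply), "eye" and "orientation" of the camera in the world. Camera axes: x right, y down, z forward; pixel columns grow to the right and rows downward; lengths in m; the calibration is good to about 2 mm. A picture is of the moment at which its call begins: read the wrist's pose just before it. camera_params takes no time and is no camera call; for the wrist camera it gives the pose at the moment of the call.
- job_done(): hands the job in, once; it reports no verdict.
The state is a dict: "t": time; "q": joint angles; "qd": joint speeds; "joint_efforts": joint torques, N m; "eef_pos": TCP position; "ee_rot": TCP orientation; "force": force on the tool from outside, world axes, zero at the start; "moment": the same for the moment, N m; "width": finger opening in m.
Only numpy, scipy, OpenCV 4.12 (cv2) and the standard library are available. Lean on these libraries where they do the work, as an engineer would, in place of code of your own. Each camera call takes 0.05 s, during which the arm holds its last target.

## Task

Level the platform scale: lay the spirit level centred on its sprung pan, right side up and along the pan's long way, and let go of it so that the bubble shows the slope. Then turn the scale's levelling-foot knob until the bubble stands between the two lines of the vial, and finally press the level gently down with the fingers until the pan is fully down, bubble still between the lines. Finish while still pressing, do not let go, and leave the other things on the counter where they are.

Things in the scene. Friction and masses are not known exactly. Their poses are not given: they have to be found in the camera images.
- level: aluminium spirit level, loose bar 200 mm long (x), 30 wide (y), 40 tall, 0.24-0.36 kg, lying upright left or right of the scale. Origin: centre of underside, z up. Its middle (x -24 to +24 mm) is a plain solid block of full width and height: grip it there (across y) and press there. The +x half carries the vial, the -x half is a plain bar 36 mm tall
- vial (a point): middle of the level's glass vial, between its two black lines (24 mm apart): at x = +60, y = 0, z = 33 mm in the level's frame. The vial is 70 mm long, along the level's x (also this point's x), open to view from above
- bubble (a joint): where the bubble (16 mm long) stands along the level's x, in m; 0 = midway between the two lines, + towards the level's +x end. It runs to the higher end, 4 mm per 0.01 rad of slope, up to 26 mm, and needs about 1.5 s to settle. It is between the lines within 4 mm of 0
- pan: the scale's flat steel pan, 140 mm (x) by 220 mm (y, the long way), 6 thick. Origin: centre of its TOP face, z up, 72 mm above the counter when empty and level. On springs, it slides straight down 10 mm to a hard stop: it yields after 1.5 N; fully down takes 9.5 N in all, of which the level's weight gives about 3, so push with 6 to 8 N. The levelling foot is beyond its -y end
- housing: the scale's grey housing, 170 mm (x) by 340 (y), 30 thick, top 54 mm above the counter when level. Origin: on the tilt axis (along x, over the two fixed feet near the +y end), 30 mm above the counter, z up. In this frame the pan's origin is at (0, -100, 42) mm, z = 32 when fully down, the knob axis at (0, -290). Starts with the knob (-y) end 0.02-0.06 rad low; not sloped about y
- foot_knob (a joint): turn of the levelling-foot knob, rad, 0 to 2.4, growing clockwise seen from above. Clockwise raises the knob end: 0.04 rad of slope per rad of knob (the knob itself rises 12 mm per rad). About 0.1 Nm; stays where left, also under the press. Starts at 0 to 0.5 and needs 0.5 to 1.5 rad clockwise; the counter is not quite true, so only the bubble tells how far
- foot_grip (a point): grip point on the knob: on its axis, in the knob's wing, 12 mm below the wing's top. The wing is an upright bar 46 mm long (point x), 14 thick (point y), 34 tall, on a disc 54 mm across whose top is 22 mm below this point. z = knob axis, up; the point turns with the knob
- jar: a white ceramic ginger jar, 100 mm across, 118 mm tall, bystander, loose; origin at the centre of its underside
- tin: a screw-top stainless spice tin, 68 mm across, 78 mm tall, bystander, loose; origin at the centre of its underside
- paddle: a wooden rice paddle lying flat, about 215 mm long, 62 mm at the blade, 8 mm thick, bystander, loose; origin at the centre of its underside
- bowl: a red plastic mixing bowl, 190 mm across, 75 mm tall, bystander, loose; origin at the centre of its underside
Things that resemble listed ones, but are neither listed nor needed, are in the scene too. Several things look just like the level: the one meant starts farthest to the robot's right.

How it is judged:
By the outcome, as a careful person would: the job done as asked, in the order asked, and still so for the second after the job is handed in, while the arm keeps its last pose, push and grip.
It also fails if it takes over 72 s, if anything falls off the work surface, if the arm or the gripper's body presses on something with over 40 N, if the wrist force passes 120 N, or if a joint passes its speed limit or range.

## Working session

There is one attempt and no reset: what is moved stays moved. The work goes in short steps, Python scripts to look and compute and a tool call to move; the robot and the scene stay as the last step left them, time stands still between calls to the robot, and variables do not carry over. Pictures are saved under pics/ and viewed, and the job is handed in when it is done.

Besides the shell and the picture viewer there is one more tool, called after "Call:" as a command line: name --argument value ..., lists and objects as JSON in quotes. arm_command: Moves the arm, as the interface text tells. Its arguments: {"type":"object","properties":{"targets":{"type":"array"},"squeeze":{"type":"number"}},"required":["targets"]}

```bash
ls; mkdir -p pics
python3 - <<'E'
from station import *
import cv2
for n in("scene","top"):
    p,d=grab_frame(n); cv2.imwrite(f"pics/{n}0.png",p[:,:,::-1]); import numpy as np; np.save(f"{n}0_d.npy",d); np.save(f"{n}0.npy",p)
    c=camera_params(n); print(n,c)
print(get_state())
E
```

```text
pics
scene {'mtx': array([[403.14335639,   0.        , 319.26727264],
       [  0.        , 403.14335639, 207.83909526],
       [  0.        ,   0.        ,   1.        ]]), 'k1': -0.07915282011170252, 'eye': array([ 1.22033843, -0.63426593,  0.69722322]), 'orientation': array([-2.13794209,  0.01181028,  0.7989893 ])}
top {'mtx': array([[394.64741184,   0.        , 313.72825006],
       [  0.        , 394.64741184, 203.40675851],
       [  0.        ,   0.        ,   1.        ]]), 'k1': -0.01790035440320264, 'eye': array([0.33891998, 0.01084894, 1.13556507]), 'orientation': array([-2.99466039,  0.02755472, -1.59843971])}
{'t': 0.1, 'q': array([ 1.46410304e+00,  3.59296172e-01,  1.11484091e-02, -2.85564731e-04,
       -1.22411257e+00, -2.88106147e-01]), 'qd': array([ 0.00142534, -0.00106034,  0.00139293, -0.00045721,  0.00112552,
       -0.00074991]), 'joint_efforts': array([-2.48065655e-03, -5.84165955e+01,  2.93752116e+01,  7.01548308e+00,
        1.02076528e-02, -4.11791859e-05]), 'eef_pos': array([0.2595564 , 0.62290899, 0.40383177]), 'ee_rot': array([ 3.14011270e+00, -1.58614071e-04, -3.94896539e-01]), 'force': array([-0.33201003, -0.1100734 ,  0.28453401]), 'moment': array([-0.02833247, -0.00893755, -0.00596188]), 'width': 0.08767152816667859}
```

View pics/scene0.png

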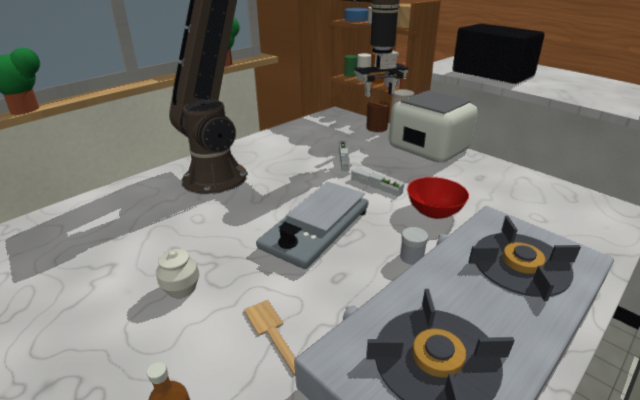

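View pics/top0.png

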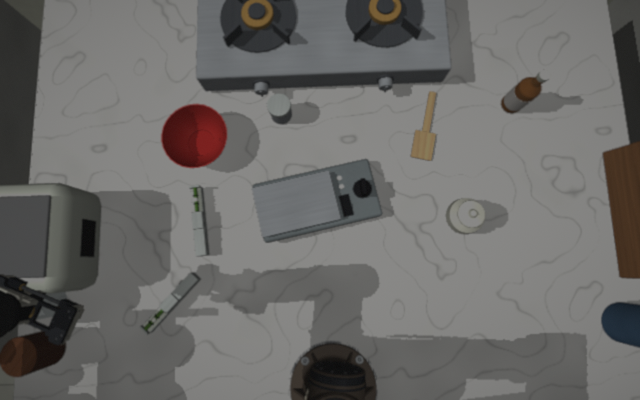

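The pictures show two levels to the left of the scale. The one at top-camera pixels (193–208, 187–256) is farthest right, so it is the one meant. The scale spans (255–382, 160–240), with the black knob at (362,188).

```bash
cat > h.py <<'E'
import numpy as np, cv2
from scipy.spatial.transform import Rotation as R
def rays(c,uv):
    uv=np.asarray(uv,float).reshape(-1,1,2)
    n=cv2.undistortPoints(uv,c["mtx"],np.array([c["k1"],0,0,0,0.]))[:,0]
    d=np.c_[n,np.ones(len(n))]
    return d@R.from_euler("xyz",c["orientation"]).as_matrix().T
def onz(c,uv,z):
    d=rays(c,uv); e=c["eye"]; return e+d*((z-e[2])/d[:,2])[:,None]
def dep(c,uv,D):
    d=rays(c,uv); uv=np.asarray(uv).reshape(-1,2).astype(int); return c["eye"]+d*D[uv[:,1],uv[:,0]][:,None]
def proj(c,P):
    M=R.from_euler("xyz",c["orientation"]).as_matrix(); q=(np.asarray(P).reshape(-1,3)-c["eye"])@M
    return cv2.projectPoints(q.reshape(-1,1,3),np.zeros(3),np.zeros(3),c["mtx"],np.array([c["k1"],0,0,0,0.]))[0][:,0]
E
python3 - <<'E'
from station import *
from h import *
p=np.load("top0.npy");D=np.load("top0_d.npy");c=camera_params("top")
cv2.imwrite("pics/topz.png",cv2.resize(p[140:280,140:400,::-1],None,fx=3,fy=3,interpolation=cv2.INTER_CUBIC))
v,u=np.mgrid[0:400,0:640]
P=dep(c,np.c_[u.ravel(),v.ravel()],D).reshape(400,640,3)
np.save("topP.npy",P)
for n,(u,v) in dict(level=(203,240),levmid=(199,221),vial=(197,200),pan=(295,205),pan2=(270,210),pan3=(320,195),knob=(362,188),house=(375,205),counter=(230,230),counter2=(400,260),house_r=(375,175)).items(): print(n,P[v,u].round(4))
# masks by height
Z=P[:,:,2]
for n,(a,b,u0,u1,v0,v1) in dict(level=(0.025,0.06,180,215,180,262),pan=(0.058,0.085,250,345,155,245),knob=(0.075,0.2,345,390,165,220),house=(.03,.2,245,390,150,250)).items():
    m=np.zeros(Z.shape,np.uint8); s=Z[v0:v1,u0:u1]; m[v0:v1,u0:u1]=((s>a)&(s<b))
    cn=max(cv2.findContours(m,0,1)[0],key=cv2.contourArea)
    q=P[m>0]; w=onz(c,cn[:,0],np.median(q[:,2]))
    r=cv2.minAreaRect((w[:,:2]*1000).astype(np.float32)); print(n,len(q),np.median(q[:,2]),q[:,2].min(),q[:,2].max(),r)
    if n=="pan":
        A=np.c_[q[:,:2],np.ones(len(q))]; print("plane",np.linalg.lstsq(A,q[:,2],rcond=None)[0])
E
```

```text
level [0.4085 0.3495 0.0379]
levmid [0.4621 0.3609 0.0402]
vial [0.5227 0.3686 0.037 ]
pan [0.4953 0.0874 0.0659]
pan2 [0.483  0.1558 0.07  ]
pan3 [0.5205 0.018  0.068 ]
knob [ 0.5333 -0.096   0.084 ]
house [ 0.492  -0.1346  0.0399]
counter [ 0.4377  0.2829 -0.0016]
counter2 [ 0.3379 -0.2032 -0.003 ]
house_r [ 0.5859 -0.1441  0.0017]
level 722 0.03615067500098401 0.025006468820936156 0.04535282137800034 ((466.1849365234375, 367.24072265625), (201.46136474609375, 34.70254135131836), 6.511242866516113)
pan 4018 0.06723155625262867 0.058038588330989294 0.07731612996297055 ((500.5977478027344, 86.50978088378906), (140.21670532226562, 220.1072540283203), 11.552888870239258)
plane [-0.00710069  0.04386621  0.06702172]
knob 92 0.08209966721417761 0.07509295497706225 0.0884260269621926 ((538.9931030273438, -99.86598205566406), (45.520538330078125, 14.71459674835205), 6.593432426452637)
house 7228 0.06316662341444146 0.03005682574472268 0.0884260269621926 ((508.4127502441406, 30.309814453125), (167.85250854492188, 334.5183410644531), 11.550355911254883)
```

View pics/topz.png

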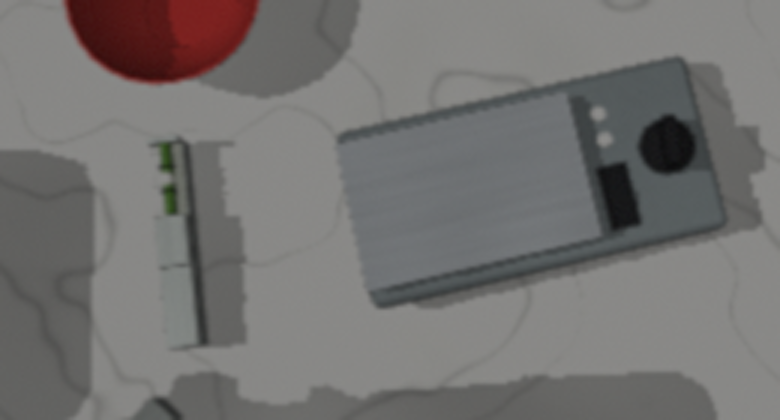

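Run:
```python
from station import *
from h import *
P=np.load("topP.npy");c=camera_params("top")
p=np.load("top0.npy").astype(int)
# level top: height mask tight, and bright
Z=P[:,:,2];m=np.zeros(Z.shape,np.uint8)
s=(Z[180:262,180:218]>0.032); m[180:262,180:218]=s
q=P[(m>0)&(p.sum(2)>270)]
print(len(q)); 
for lo,hi in((0,.45),(.45,.6)):
    k=q[(q[:,0]>lo)&(q[:,0]<hi)]; print(k.mean(0).round(4), k[:,2].std())
r=cv2.minAreaRect((q[:,:2]*1000).astype(np.float32)); print(r)
# edges per slice
for x in np.arange(.37,.57,.02):
    k=q[abs(q[:,0]-x)<.005]; print(x.round(3),k[:,1].min().round(4),k[:,1].max().round(4),len(k)) if len(k) else 0
s=get_state(); w=camera_params("wrist"); T=R.from_euler("xyz",s["ee_rot"])
print("cam in tool",T.inv().apply(w["eye"]-s["eef_pos"]).round(4), (T.inv()*R.from_euler("xyz",w["orientation"])).as_matrix().round(3),w["mtx"],w["k1"])
im,d=grab_frame("wrist"); cv2.imwrite("pics/w0.png",im[:,:,::-1])
```

```text
527
[0.4048 0.3437 0.0938] 0.24554577089603072
[0.488  0.3705 0.0392] 0.00235456939975288
((387.453857421875, 243.65623474121094), (444.0283508300781, 170.46376037597656), 57.222137451171875)
0.37 0.3433 0.3731 29
0.39 0.3451 0.3757 36
0.41 0.3474 0.3764 39
0.43 0.3502 0.3795 43
0.45 0.352 0.383 43
0.47 0.3543 0.3827 39
0.49 0.3562 0.3835 17
0.51 0.3783 0.3814 2
0.53 0.3695 0.3802 12
0.55 0.3803 0.3808 3
cam in tool [0.076  0.0005 0.0205] [[-0.001 -0.96  -0.279]
 [ 1.    -0.001 -0.001]
 [ 0.    -0.279  0.96 ]] [[296.54736844   0.         316.29065964]
 [  0.         296.54736844 194.39546424]
 [  0.           0.           1.        ]] -0.019904924579173193
```

View pics/w0.png

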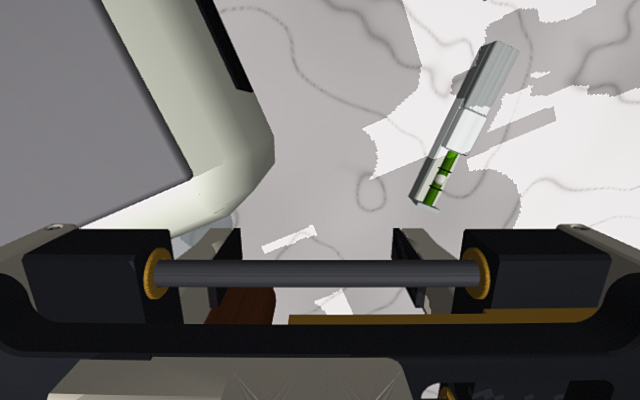

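Call:
arm_command --targets '[[[0,0,0.05],[20,-26,0],0],[[0,0,0.06],[26,-32,0],0],[[0,0,0.06],[26,-32,0],0],[[0,0,0.06],[26,-32,0],0],[[0,0,0.06],[26,-32,0],0],[[0,0,0.06],[26,-32,-5],0],[[0,0,0.06],[26,-32,-10],0],[[0,0,0.06],[20,-26,-15],0]]'

```text
t: 0.95
eef_pos: [0.4568, 0.3774, 0.3751]
ee_rot: [-3.14, -0.001, 0.077]
force: [0.5, 1.5, -0.3]
width: 0.088
```

Call:
arm_command --targets '[[[0,0,0.037],[10,-11,-20],0],[[0,0,0],[0,0,-20],0],[[0,0,0],[0,0,-15],0],[[0,0,0],[0,0,0],0]]'

```text
t: 1.35
eef_pos: [0.4652, 0.3671, 0.3173]
ee_rot: [3.139, 0.003, 0.111]
force: [0.4, -0.4, 0.3]
width: 0.0875
```

Run:
```python
from station import *
from h import *
s=get_state(); c=camera_params("wrist");print(s["t"],s["eef_pos"],s["ee_rot"],s["force"],s["q"])
im,d=grab_frame("wrist"); np.save("w1.npy",im);np.save("w1d.npy",d);cv2.imwrite("pics/w1.png",im[:,:,::-1])
np.save("w1c.npy",c,allow_pickle=True)
print(proj(c,[[.466,.368,.04],[.566,.379,.036],[.366,.357,.036]]))
```

```text
1.35 [0.46524976 0.36711289 0.31726231] [3.13853044 0.00330164 0.11124463] [ 0.39450794 -0.36342021  0.25143217] [ 9.97383884e-01  2.96549036e-01 -2.90576270e-01 -7.43694792e-04
 -9.88131230e-01  6.85072733e-01]
[[313.82263346 193.69152778]
 [313.67477544  74.68912169]
 [313.99823569 288.05205991]]
```

View pics/w1.png

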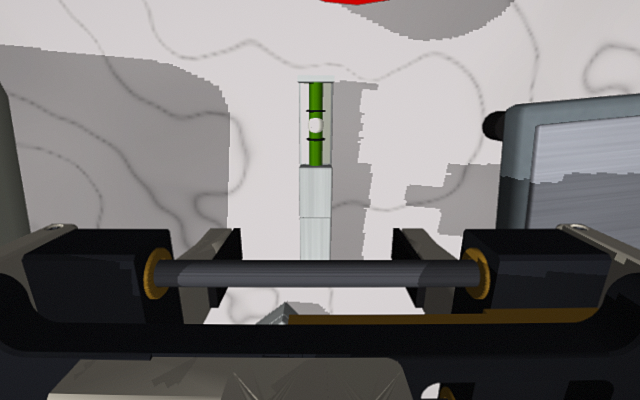

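Run:
```python
from h import *
im=np.load("w1.npy");c=np.load("w1c.npy",allow_pickle=True).item();D=np.load("w1d.npy")
cv2.imwrite("pics/w1z.png",cv2.resize(im[70:265,280:350,::-1],None,fx=3,fy=3))
for uv in((300,190),(331,190),(316,166),(316,217),(303,82),(330,82),(302,240),(331,240)): print(uv,onz(c,[uv],.04)[0].round(4),dep(c,[uv],D)[0].round(4))
g=im[:,306:313].mean((1,2)); print([ (i,int(g[i])) for i in list(range(76,90))+list(range(160,172))+list(range(212,222))])
m=dep(c,[(316,190),(316,225)],D);print(m)
```

```text
(300, 190) [0.4681 0.3807 0.04  ] [0.468  0.3807 0.0396]
(331, 190) [0.4711 0.353  0.04  ] [0.4708 0.3529 0.0387]
(316, 166) [0.4914 0.3688 0.04  ] [0.4902 0.3687 0.0338]
(316, 217) [0.444  0.3636 0.04  ] [0.4434 0.3635 0.0385]
(303, 82) [0.5591 0.387  0.04  ] [0.5599 0.3875 0.0286]
(330, 82) [0.5615 0.3651 0.04  ] [0.5623 0.3648 0.0308]
(302, 240) [0.4195 0.3742 0.04  ] [0.4173 0.3742 0.0354]
(331, 240) [0.4225 0.3469 0.04  ] [ 0.4038  0.3426 -0.0005]
[(76, 205), (77, 205), (78, 206), (79, 209), (80, 211), (81, 157), (82, 68), (83, 75), (84, 120), (85, 126), (86, 125), (87, 124), (88, 124), (89, 124), (160, 127), (161, 127), (162, 129), (163, 126), (164, 94), (165, 64), (166, 67), (167, 102), (168, 173), (169, 188), (170, 192), (171, 192), (212, 192), (213, 192), (214, 192), (215, 195), (216, 192), (217, 160), (218, 181), (219, 198), (220, 197), (221, 196)]
[[0.46968761 0.36643406 0.04015029]
 [0.43461249 0.36254992 0.03642943]]
```

View pics/w1z.png

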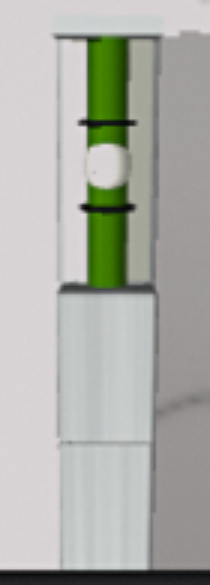

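Call:
arm_command --targets '[[[0,0,0],[1.5,-0.5,-30],0],[[0,0,0],[0,0,-35],0],[[0,0,0],[0,0,-35],0.3],[[0,0,0],[0,0,-24],0.4],[[0,0,0],[0,0,-9],0.4],[[0,0,0],[0,0,0],0.4]]'

```text
t: 2.0
eef_pos: [0.4671, 0.3678, 0.1864]
ee_rot: [3.14, 0.001, 0.113]
force: [-0.6, 0.2, 0.3]
width: 0.0614
```

Call:
arm_command --targets '[[[0,0,0],[0,0,0],1],[[0,0,0],[0,0,0],1],[[0,0,0],[0,0,0],1],[[0,0,0],[0,0,0],1],[[0,0,0],[0,0,0],1]]' --squeeze 25

```text
t: 2.5
eef_pos: [0.4673, 0.3678, 0.1877]
ee_rot: [-3.141, -0.001, 0.112]
force: [-0.8, -1.3, 7.3]
width: 0.0296
```

Call:
arm_command --targets '[[[0,0,0],[0,0,10],1],[[0,0,0],[0,0,20],1],[[0,0,0],[0,0,30],1],[[0,0,0],[0,0,35],1],[[0,0,0],[0,0,20],1],[[0,0,0],[0,0,0],1]]'

```text
t: 3.1
eef_pos: [0.4676, 0.3681, 0.3053]
ee_rot: [-3.137, -0.004, 0.112]
force: [0.1, 0.1, -2.5]
width: 0.0299
```

Call:
arm_command --targets '[[[0,0,-0.08],[2,-15,0],1],[[0,0,-0.14],[3,-28,0],1],[[0,0,-0.14],[4,-28,0],1],[[0,0,-0.14],[4,-28,0],1],[[0,0,-0.14],[4,-28,0],1],[[0,0,-0.14],[4,-28,0],1],[[0,0,-0.14],[3,-28,0],1],[[0,0,-0.14],[3,-28,0],1]]'

```text
t: 3.9
eef_pos: [0.4935, 0.155, 0.3004]
ee_rot: [3.139, 0.0, -0.954]
force: [0.5, 0.4, -3.3]
width: 0.03
```

Call:
arm_command --targets '[[[0,0,-0.14],[3,-28,0],1],[[0,0,-0.14],[3,-26,0],1],[[0,0,-0.14],[0,-15,0],1],[[0,0,0],[0,0,0],1],[[0,0,0],[0,0,0],1]]'

```text
t: 4.4
eef_pos: [0.4998, 0.0872, 0.3009]
ee_rot: [3.14, -0.0, -1.366]
force: [0.2, 0.7, -3.3]
width: 0.03
```

Run:
```python
from station import *
from h import *
s=get_state(); c=camera_params("wrist");print(s["t"],s["eef_pos"],s["ee_rot"],s["force"],s["q"],s["width"])
im,d=grab_frame("wrist"); cv2.imwrite("pics/w2.png",im[:,:,::-1]); np.save("w2d.npy",d);np.save("w2c.npy",c,allow_pickle=True)
im,d=grab_frame("scene"); cv2.imwrite("pics/s2.png",im[:,:,::-1])
```

```text
4.4 [0.49980539 0.08722299 0.300869  ] [ 3.14021843e+00 -1.57325943e-04 -1.36624184e+00] [ 0.24118582  0.73633052 -3.33736049] [ 5.60306893e-01  1.80735283e-01 -4.94334779e-01 -4.23750986e-04
 -8.97069283e-01 -3.55487909e-01] 0.02999765937497941
```

View pics/w2.png

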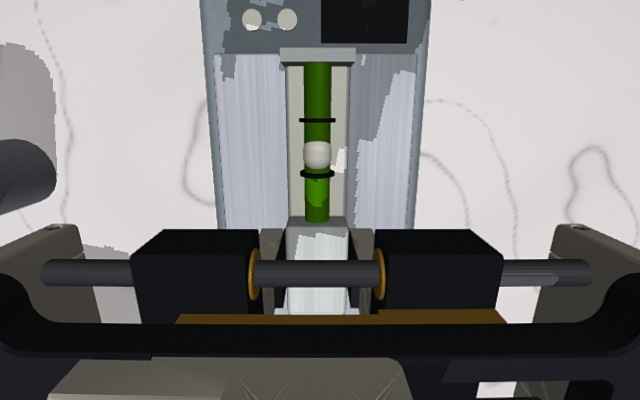

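View pics/s2.png

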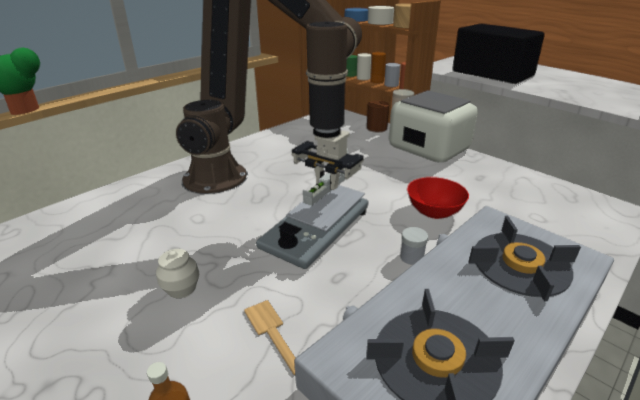

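Run:
```python
from h import *
c=np.load("w2c.npy",allow_pickle=True).item()
a=np.array([.5006,.0865]); y=np.array([-.2002,.9797]);x=np.array([.9797,.2002])
for uv in((220,53),(275,53),(370,53),(420,53),(213,150),(416,150),(303,330),(320,57)):
    p=onz(c,[uv],.0627 if uv[1]==53 else .065)[0]; d=p[:2]-a; print(uv,p.round(4),"scale xy",(d@x).round(4),(d@y).round(4))
p=onz(c,[(281,57)],.150)[0];q=onz(c,[(355,57)],.15)[0];print(p,q,((p+q)/2)[:2]-a)
```

```text
(220, 53) [ 0.5862 -0.0096  0.0627] scale xy 0.0647 -0.1112
(275, 53) [ 0.5498 -0.0169  0.0627] scale xy 0.0275 -0.1112
(370, 53) [ 0.487  -0.0299  0.0627] scale xy -0.0366 -0.1114
(420, 53) [ 0.4539 -0.037   0.0627] scale xy -0.0705 -0.1116
(213, 150) [0.5829 0.0563 0.065 ] scale xy 0.0745 -0.0461
(416, 150) [0.4383 0.0265 0.065 ] scale xy -0.073 -0.0464
(303, 330) [0.4889 0.1976 0.065 ] scale xy 0.0108 0.1112
(320, 57) [ 0.5195 -0.0203  0.065 ] scale xy -0.0028 -0.1084
[ 0.53343851 -0.00403216  0.15      ] [ 0.50406661 -0.01011135  0.15      ] [ 0.01815256 -0.09357176]
```

Call:
arm_command --targets '[[[0.017,0.0035,0],[1,-3,-10],1],[[0.017,0.0035,0],[1,-4,-15],1],[[0,0,0],[0,0,-10],1],[[0,0,0],[0,0,-5],1],[[0,0,0],[0,0,0],1]]'

```text
t: 5.0
eef_pos: [0.5019, 0.0807, 0.2607]
ee_rot: [3.14, 0.034, -1.367]
force: [-0.2, 0.3, -2.6]
width: 0.03
```

Call:
arm_command --targets '[[[0,0,0],[0,0,-4],1],[[0,0,0],[0,0,-1],1],[[0,0,0],[0,0,-1],1],[[0,0,0],[0,0,0],1]]'

```text
t: 5.4
eef_pos: [0.5022, 0.0807, 0.2559]
ee_rot: [-3.141, 0.035, -1.368]
force: [0.0, 0.0, -2.1]
width: 0.0301
```

Call:
arm_command --targets '[[[0,0,0],[0,0,-1],1],[[0,0,0],[0,0,-1],1],[[0,0,0],[0,0,0],1],[[0,0,0],[0,0,0],1]]'

```text
t: 5.8
eef_pos: [0.5022, 0.0806, 0.2538]
ee_rot: [-3.141, 0.035, -1.368]
force: [-0.2, 1.0, 0.2]
width: 0.0297
```

Call:
arm_command --targets '[[[0,0,0],[0,0,-1],1],[[0,0,0],[0,0,0],1],[[0,0,0],[0,0,0],0.55],[[0,0,0],[0,0,0],0.4],[[0,0,0],[0,0,0],0.3],[[0,0,0],[0,0,0],0.3],[[0,0,0],[0,0,0],0.3]]'

```text
t: 6.5
eef_pos: [0.5021, 0.0805, 0.2527]
ee_rot: [3.142, 0.035, -1.368]
force: [-0.5, 0.8, 0.5]
width: 0.06
```

Call:
arm_command --targets '[[[0,0,0],[0,0,10],0.3],[[-0.02,-0.004,0],[0,0,20],0.2],[[-0.014,-0.003,0],[0,0,30],0.1],[[0,0,0],[0,0,30],0],[[0,0,0],[0,0,0],0],[[0,0,0],[0,0,0],0],[[0,0,0],[0,0,0],0],[[0,0,0],[0,0,0],0]]'

```text
t: 7.3
eef_pos: [0.5019, 0.0804, 0.3419]
ee_rot: [3.14, -0.0, -1.368]
force: [-0.1, 1.2, 0.4]
width: 0.0873
```

Call:
arm_command --targets '[[[0,0,0],[0,0,0],0],[[0,0,0],[0,0,0],0],[[0,0,0],[0,0,0],0],[[0,0,0],[0,0,0],0],[[0,0,0],[0,0,0],0],[[0,0,0],[0,0,0],0],[[0,0,0],[0,0,0],0],[[0,0,0],[0,0,0],0]]'

```text
t: 8.1
eef_pos: [0.5021, 0.0806, 0.3427]
ee_rot: [-3.142, 0.0, -1.368]
force: [0.8, -0.6, -0.4]
width: 0.0877
```

```bash
cat > look.py <<'E'
import sys
from station import *
from h import *
n=sys.argv[1]
s=get_state(); c=camera_params("wrist");print(s["t"],s["eef_pos"].round(4),s["ee_rot"].round(4),s["force"].round(2),s["q"].round(3),s["width"])
im,d=grab_frame("wrist"); cv2.imwrite(f"pics/{n}.png",im[:,:,::-1]); np.save(n+".npy",im); np.save(n+"d.npy",d);np.save(n+"c.npy",c,allow_pickle=True)
E
python3 look.py w3
```

```text
8.1 [0.5021 0.0806 0.3427] [-3.1416  0.     -1.3678] [ 0.78 -0.65 -0.43] [ 0.546  0.137 -0.438 -0.    -0.996 -0.343] 0.08774196188284701
```

View pics/w3.png

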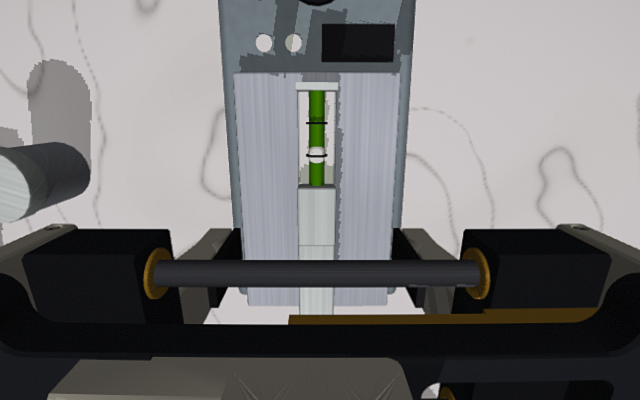

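Run:
```python
from h import *
im=np.load("w3.npy");c=np.load("w3c.npy",allow_pickle=True).item();D=np.load("w3d.npy")
cv2.imwrite("pics/w3z.png",cv2.resize(im[60:260,280:360,::-1],None,fx=3,fy=3,interpolation=cv2.INTER_CUBIC))
for i in range(110,168): print(i,im[i,314:320].mean(0).astype(int),im[i,307:311].mean(0).astype(int))
a=np.array([.5006,.0865]); y=np.array([-.2002,.9797]);x=np.array([.9797,.2002])
for uv in((299,215),(334,215),(316,188),(316,245),(297,86),(338,86)):
    p=onz(c,[uv],.106)[0]; d=p[:2]-a; print(uv,p.round(4),(d@x).round(4),(d@y).round(4),dep(c,[uv],D)[0][2].round(4))
```

```text
110 [ 57 112   0] [104 120  90]
111 [ 57 112   0] [103 118  88]
112 [ 56 112   0] [104 120  89]
113 [ 57 112   0] [103 119  89]
114 [ 57 113   0] [104 119  89]
115 [ 57 113   0] [103 119  88]
116 [ 54 107   0] [ 92 105  79]
117 [38 76  1] [117 125 108]
118 [37 74  2] [115 122 109]
119 [39 75  2] [116 124 109]
120 [40 78  2] [118 125 111]
121 [47 93  2] [122 132 111]
122 [17 19 21] [22 22 22]
123 [17 20 21] [13 14 15]
124 [47 89  8] [ 93 103  84]
125 [ 58 114   0] [123 135 111]
126 [ 56 112   0] [121 133 110]
127 [ 56 111   0] [119 131 108]
128 [ 56 110   0] [119 132 109]
129 [ 55 110   0] [120 133 108]
130 [ 56 110   0] [119 132 108]
131 [ 56 111   0] [120 133 108]
132 [ 55 110   0] [119 132 108]
133 [ 55 110   0] [119 132 109]
134 [ 56 110   0] [120 133 108]
135 [ 55 109   0] [120 132 108]
136 [ 56 110   0] [119 132 108]
137 [ 55 110   0] [120 132 109]
138 [ 56 110   0] [120 132 109]
139 [ 55 110   0] [119 131 107]
140 [ 55 109   0] [103 119  88]
141 [ 54 110   0] [103 118  88]
142 [ 54 110   0] [103 118  88]
143 [ 54 109   0] [104 119  89]
144 [ 52 109   0] [103 119  88]
145 [ 53 1
[... 350 characters left out ...]
 [40 39 39]
157 [125 121 123] [151 149 145]
158 [211 206 207] [186 183 178]
159 [207 202 203] [189 185 182]
160 [204 199 201] [175 174 167]
161 [209 202 207] [147 151 136]
162 [202 196 201] [123 135 111]
163 [ 77 118  48] [125 137 114]
164 [ 46 104   0] [123 135 110]
165 [ 52 108   0] [ 96 113  80]
166 [ 54 108   0] [ 96 112  80]
167 [ 53 108   0] [ 96 112  80]
(299, 215) [0.5149 0.0867 0.106 ] 0.0141 -0.0027 0.1042
(334, 215) [0.4884 0.0812 0.106 ] -0.013 -0.0027 0.1044
(316, 188) [0.5064 0.0628 0.106 ] 0.0009 -0.0244 0.1035
(316, 245) [0.4969 0.109  0.106 ] 0.0009 0.0228 0.1058
(297, 86) [ 0.5338 -0.0058  0.106 ] 0.014 -0.097 0.0999
(338, 86) [ 0.5061 -0.0114  0.106 ] -0.0142 -0.097 0.0618
```

View pics/w3z.png

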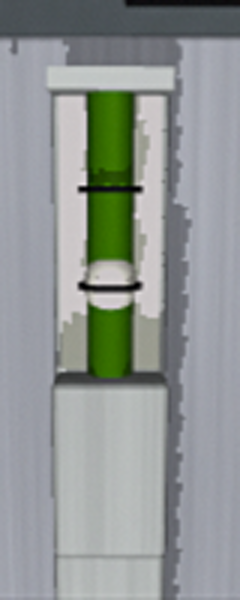

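The bubble is at about row 154.5 and the lines at 122.5 and 155.5, so it stands about −11 mm (knob end low). That needs about 0.7 rad clockwise. The level lies centred on the pan within 1–2 mm. Next is the knob.

Call:
arm_command --targets '[[[0,0,0.08],[2,-10,0],0],[[0,0,0.14],[4,-20,0],0],[[0,0,0.14],[5,-25,0],0],[[0,0,0.14],[5,-25,0],0],[[0,0,0.14],[5,-25,0],0],[[0,0,0.14],[5,-25,0],0],[[0,0,0.14],[4,-20,0],0],[[0,0,0.14],[4,-15,0],0]]'

```text
t: 8.95
eef_pos: [0.5362, -0.0857, 0.3426]
ee_rot: [3.142, 0.0, -0.303]
force: [0.4, -0.2, -0.1]
width: 0.0876
```

Call:
arm_command --targets '[[[0,0,0.14],[2,-10,0],0],[[0,0,0.14],[0,-5,0],0],[[0,0,0.14],[0,0,0],0],[[0,0,0],[0,0,0],0],[[0,0,0],[0,0,0],0]]'

```text
t: 9.45
eef_pos: [0.5381, -0.0994, 0.3427]
ee_rot: [-3.142, -0.0, 0.108]
force: [0.5, 0.7, 0.6]
width: 0.0874
```

```bash
python3 look.py w4
python3 - <<'E'
from station import *
from h import *
im,D=grab_frame("top"); c=camera_params("top"); cv2.imwrite("pics/t4.png",im[:,:,::-1])
E
```

```text
9.45 [ 0.5381 -0.0994  0.3427] [-3.1416 -0.      0.1081] [0.52 0.69 0.61] [ 0.175  0.2   -0.359 -0.    -1.012  1.503] 0.08742439709293792
```

View pics/w4.png

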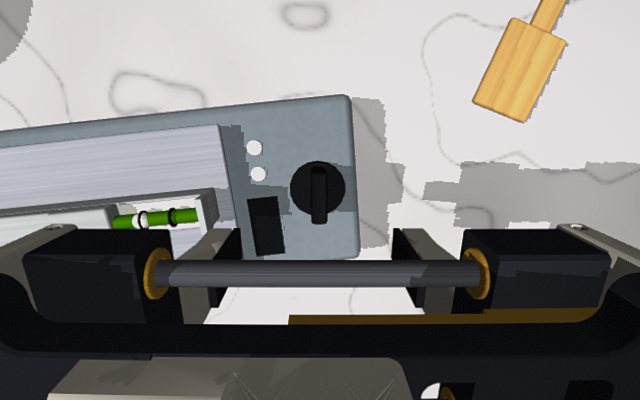

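Run:
```python
from h import *
im=np.load("w4.npy");c=np.load("w4c.npy",allow_pickle=True).item();D=np.load("w4d.npy")
cv2.imwrite("pics/w4z.png",cv2.resize(im[150:240,280:360,::-1],None,fx=5,fy=5,interpolation=cv2.INTER_CUBIC))
for uv in((318,180),(318,200),(318,215),(300,190),(337,190)): print(uv,dep(c,[uv],D)[0].round(4))
v,u=np.mgrid[150:240,280:360]; uv=np.c_[u.ravel(),v.ravel()]; P=dep(c,uv,D); k=P[:,2]>.074
m=np.zeros((400,640),np.uint8); m[uv[k][:,1],uv[k][:,0]]=1
w=onz(c,uv[k],np.median(P[k][:,2])); print(k.sum(),np.median(P[k][:,2]),cv2.minAreaRect((w[:,:2]*1000).astype(np.float32)))
```

```text
(318, 180) [ 0.5568 -0.0995  0.0828]
(318, 200) [ 0.5393 -0.1014  0.0821]
(318, 215) [ 0.5265 -0.1028  0.0836]
(300, 190) [ 0.5375 -0.0845  0.0499]
(337, 190) [ 0.5409 -0.1196  0.0488]
896 0.08280818982410754 ((538.0224609375, -99.51176452636719), (67.98517608642578, 60.787078857421875), 13.731860160827637)
```

View pics/w4z.png

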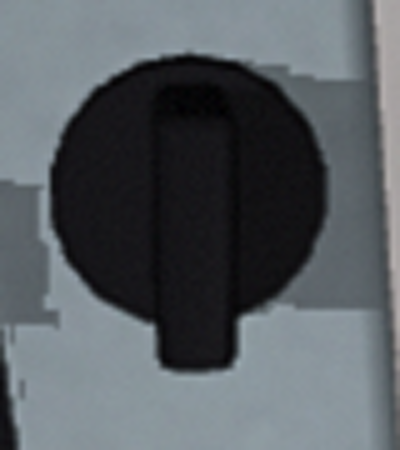

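Call:
arm_command --targets '[[[0,0,0.007],[2,-2.5,-20],0.3],[[0,0,0],[0,0,-35],0.4],[[0,0,0],[0,0,-30],0.4],[[0,0,0],[0,0,-15],0.4],[[0,0,0],[0,0,-9],0.4],[[0,0,0],[0,0,0],0.4],[[0,0,0],[0,0,0],0.4]]'

```text
t: 10.25
eef_pos: [0.5406, -0.1018, 0.2344]
ee_rot: [3.141, -0.001, 0.119]
force: [-0.4, -0.0, 0.8]
width: 0.0528
```

Call:
arm_command --targets '[[[0,0,0],[0,0,0],1],[[0,0,0],[0,0,0],1],[[0,0,0],[0,0,0],1],[[0,0,0],[0,0,0],1],[[0,0,0],[0,0,0],1],[[0,0,0],[0,0,0],1]]' --squeeze 25

```text
t: 10.85
eef_pos: [0.54, -0.1013, 0.2337]
ee_rot: [-3.14, -0.0, 0.118]
force: [-0.5, 5.1, 0.9]
width: 0.0142
```

```bash
python3 look.py w5; python3 -c "
from station import *
print(get_state()['moment'])"
```

```text
10.85 [ 0.54   -0.1013  0.2337] [-3.1403e+00 -5.0000e-04  1.1850e-01] [-0.54  5.1   0.88] [ 0.171  0.328 -0.477 -0.002 -0.765  1.52 ] 0.014194760069854756
[ 2.37117806  0.49278036 -0.01454688]
```

View pics/w5.png

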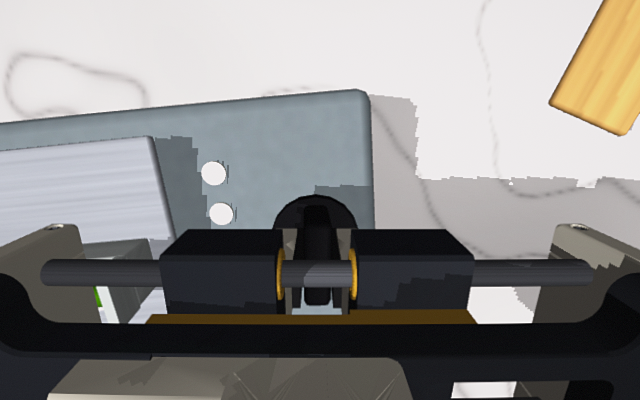

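Call:
arm_command --targets '[[[0,0,-0.09],[0,0.2,1],1],[[0,0,-0.09],[0,0.2,1],1],[[0,0,-0.09],[0,0.2,1.1],1],[[0,0,-0.09],[0,0.2,1.1],1],[[0,0,-0.09],[0,0.2,1.1],1],[[0,0,-0.09],[0,0.2,1.1],1],[[0,0,-0.09],[0,0.2,1.1],1],[[0,0,-0.09],[0,0.2,1.1],1]]'

```text
t: 11.7
eef_pos: [0.5399, -0.1003, 0.242]
ee_rot: [3.141, 0.001, -0.605]
force: [-0.9, 0.4, 0.0]
width: 0.0139
```

Call:
arm_command --targets '[[[0,0,0],[0,0,0],1],[[0,0,0],[0,0,0],1]]'

```text
t: 11.9
eef_pos: [0.54, -0.1002, 0.2421]
ee_rot: [-3.142, 0.0, -0.598]
force: [-0.2, 1.4, -1.7]
width: 0.0138
```

```bash
python3 look.py w6
python3 - <<'E'
from station import *
from h import *
print(get_state()['moment'])
im,D=grab_frame("scene"); cv2.imwrite("pics/s6.png",cv2.resize(im[140:300,200:440,::-1],None,fx=3,fy=3,interpolation=cv2.INTER_CUBIC))
E
```

```text
11.9 [ 0.54   -0.1002  0.2421] [-3.1415e+00  3.0000e-04 -5.9850e-01] [-0.18  1.42 -1.75] [ 0.173  0.317 -0.47  -0.    -0.784  0.8  ] 0.013774918074835534
[ 0.74902136  0.24483303 -0.01424711]
```

View pics/s6.png

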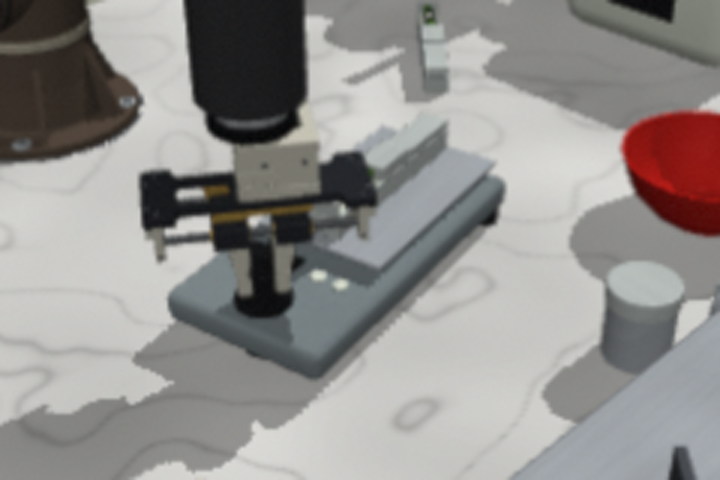

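View pics/w6.png

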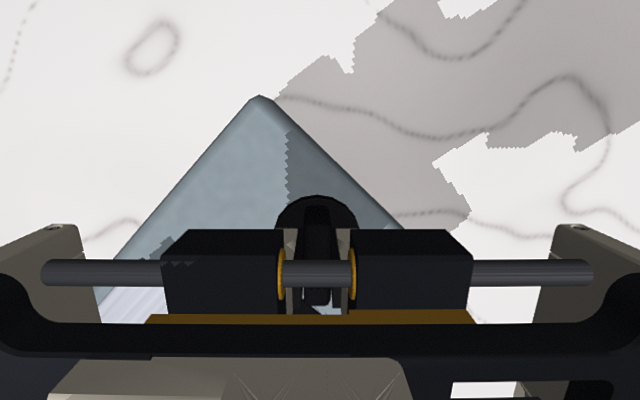

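Call:
arm_command --targets '[[[0,0,0],[0,0,0],0.6],[[0,0,0],[0,0,0],0.5],[[0,0,0],[0,0,0],0.5],[[0,0,0],[0,0,15],0.5],[[0,0,0],[0,0,30],0.5],[[0,0,0],[0,0,35],0.5],[[0,0,0],[0,0,20],0.5]]'

```text
t: 12.7
eef_pos: [0.5407, -0.1005, 0.345]
ee_rot: [-3.14, -0.003, -0.6]
force: [0.8, -0.0, -0.8]
width: 0.044
```

Call:
arm_command --targets '[[[0,0,-0.09],[-3,15,0],0.6],[[0,0,-0.1],[-5,25,0],0.7],[[0,0,-0.1],[-5,25,0],1],[[0,0,-0.1],[-6,28,0],1],[[0,0,-0.1],[-6,28,0],1],[[0,0,-0.1],[-6,25,0],1],[[0,0,-0.1],[-5,20,0],1],[[0,0,-0.08],[-2,15,0],1]]'

```text
t: 13.5
eef_pos: [0.5017, 0.0818, 0.3425]
ee_rot: [-3.141, 0.0, -1.374]
force: [-0.0, -0.7, -0.1]
width: 0.001
```

Call:
arm_command --targets '[[[0,0,0],[0,0,0],1],[[0,0,0],[0,0,0],1],[[0,0,0],[0,0,0],1],[[0,0,0],[0,0,0],1],[[0,0,0],[0,0,0],1],[[0,0,0],[0,0,0],1]]'

```text
t: 14.1
eef_pos: [0.5022, 0.0803, 0.3423]
ee_rot: [3.142, -0.0, -1.371]
force: [0.0, 0.4, 0.0]
width: 0.0007
```

```bash
python3 look.py w7
python3 - <<'E'
from h import *
im=np.load("w7.npy");c=np.load("w7c.npy",allow_pickle=True).item()
cv2.imwrite("pics/w7z.png",cv2.resize(im[60:260,270:370,::-1],None,fx=3,fy=3,interpolation=cv2.INTER_CUBIC))
E
```

```text
14.1 [0.5022 0.0803 0.3423] [ 3.1416 -0.     -1.3711] [0.03 0.37 0.  ] [ 0.545  0.137 -0.439  0.    -0.995 -0.346] 0.000709232636865768
```

View pics/w7.png

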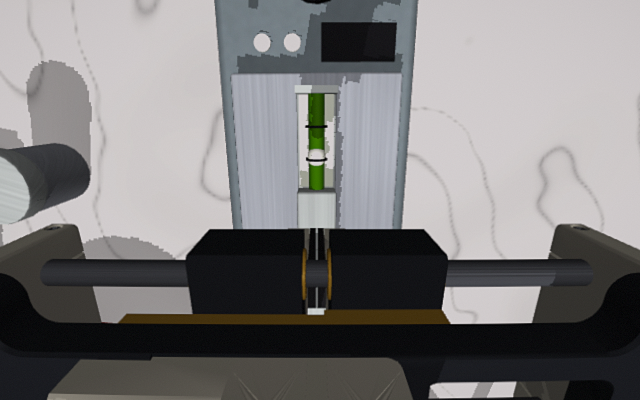

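View pics/w7z.png

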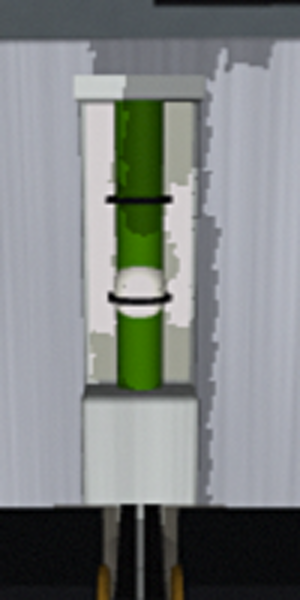

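```bash
python3 look.py w8
python3 - <<'E'
from station import *
from h import *
im,D=grab_frame("top"); c=camera_params("top"); cv2.imwrite("pics/t8.png",cv2.resize(im[140:280,240:400,::-1],None,fx=4,fy=4,interpolation=cv2.INTER_CUBIC))
def green(n):
    im=np.load(n+".npy").astype(int); k=im[60:200,314:319].mean(1)
    b=np.where(k[:,2]>100)[0]+60; d=np.where(k.sum(1)<120)[0]+60; print(n,b,d)
for n in("w3","w7","w8"): green(n)
for n in("w3","w7"):
    D=np.load(n+"d.npy");c=np.load(n+"c.npy",allow_pickle=True).item()
    v,u=np.mgrid[85:225,240:395]; uv=np.c_[u.ravel(),v.ravel()]; P=dep(c,uv,D); k=(abs(u.ravel()-317)>40)&(P[:,2]>.05)&(P[:,2]<.085); q=P[k]
    a=np.array([.5006,.0865]); y=np.array([-.2002,.9797]);x=np.array([.9797,.2002]); d=q[:,:2]-a
    print(n,k.sum(),np.linalg.lstsq(np.c_[d@x,d@y,np.ones(len(q))],q[:,2],rcond=None)[0])
E
```

```text
14.15 [0.5022 0.0803 0.3422] [ 3.1415 -0.     -1.3711] [ 0.83  0.51 -1.06] [ 0.545  0.137 -0.439 -0.    -0.995 -0.346] -2.406790040158723e-05
w3 [ 72  73  74  75  76  77  78  79  80  81  82  83  84  85  86  87  88  89
 147 148 149 150 151 152 153 154 157 158 159 160 161 162 188 189 190 191
 192 193 194 195 196 197 198 199] [117 118 119 122 123 156]
w7 [ 73  74  75  76  77  78  79  80  81  82  83  84  85  86  87  88  89  90
  91  92 149 150 151 152 153 154 155 156 157 158 159 162 163 164 165 192
 193 194 195 196 197 198 199] [ 94 111 114 116 117 118 119 121 122 124 125 126 127 128 131 132 133 134
 135 136 137 160]
w8 [ 73  74  75  76  77  78  79  80  81  82  83  84  85  86  87  88  89  90
  91  92 149 150 151 152 153 154 155 156 157 158 159 162 163 164 165 192
 193 194 195 196 197 198 199] [ 94 114 115 118 120 121 125 126 127 130 131 132 133 134 135 136 160]
w3 10267 [-0.00039343  0.04000752  0.06459843]
w7 10326 [-0.00046324  0.01178525  0.06738862]
```

View pics/t8.png

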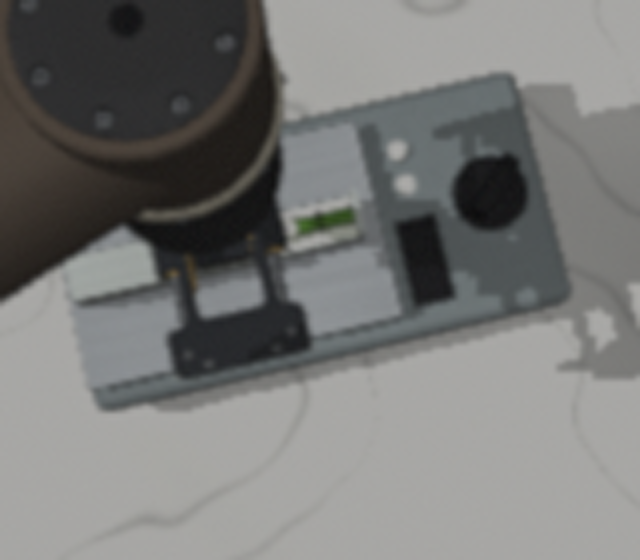

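Call:
arm_command --targets '[[[0,0,0],[0,0,0],1],[[0,0,0],[0,0,0],1],[[0,0,0],[0,0,0],1],[[0,0,0],[0,0,0],1],[[0,0,0],[0,0,0],1],[[0,0,0],[0,0,0],1],[[0,0,0],[0,0,0],1],[[0,0,0],[0,0,0],1]]'

```text
t: 15.05
eef_pos: [0.5021, 0.0807, 0.3423]
ee_rot: [3.142, -0.0, -1.371]
force: [-0.2, 0.2, -0.2]
width: 0.0003
```

Call:
arm_command --targets '[[[0,0,0],[0,0,0],1],[[0,0,0],[0,0,0],1],[[0,0,0],[0,0,0],1],[[0,0,0],[0,0,0],1],[[0,0,0],[0,0,0],1],[[0,0,0],[0,0,0],1],[[0,0,0],[0,0,0],1],[[0,0,0],[0,0,0],1]]'

```text
t: 15.85
eef_pos: [0.5021, 0.0807, 0.3423]
ee_rot: [3.142, -0.0, -1.371]
force: [0.4, -1.5, 0.0]
width: 0.0004
```

```bash
python3 look.py w9
python3 - <<'E'
from h import *
im=np.load("w9.npy").astype(int); k=im[60:200,314:319].mean(1)
print(np.where(k[:,2]>100)[0]+60,np.where(im[60:200,307:311].mean((1,2))<40)[0]+60)
E
```

```text
15.85 [0.5021 0.0807 0.3423] [ 3.1416 -0.     -1.3708] [ 0.43 -1.48  0.05] [ 0.546  0.137 -0.439 -0.    -0.995 -0.346] 0.0004336322440993989
[ 72  73  74  75  76  77  78  79  80  81  82  83  84  85  86  87  88  89
  90  91 146 147 148 149 150 151 152 153 154 155 156 157 158 161 162 192
 193 194 195 196 197 198 199] [125 126 159]
```

Call:
arm_command --targets '[[[0,0,0.08],[2,-15,0],0.5],[[0,0,0.1],[5,-25,0],0.5],[[0,0,0.1],[6,-25,0],0.5],[[0,0,0.1],[6,-28,0],0.5],[[0,0,0.1],[6,-28,0],0.5],[[0,0,0.1],[6,-25,0],0.5],[[0,0,0.1],[5,-20,0],0.5],[[0,0,0.09],[2,-15,0],0.5]]'

```text
t: 16.7
eef_pos: [0.5404, -0.1016, 0.3422]
ee_rot: [3.141, -0.0, -0.598]
force: [-0.8, 0.2, -0.5]
width: 0.0438
```

Call:
arm_command --targets '[[[0,0,0],[0,0,-10],0.5],[[0,0,0],[0,0,-30],0.5],[[0,0,0],[0,0,-35],0.5],[[0,0,0],[0,0,-20],0.5],[[0,0,0],[0,0,-5],0.5],[[0,0,0],[0,0,0],0.5],[[0,0,0],[0,0,0],0.5]]'

```text
t: 17.4
eef_pos: [0.5407, -0.1, 0.2432]
ee_rot: [-3.141, -0.001, -0.601]
force: [-0.5, -0.3, -0.3]
width: 0.0437
```

```bash
python3 look.py w10
```

```text
17.4 [ 0.5407 -0.1     0.2432] [-3.1408e+00 -1.2000e-03 -6.0080e-01] [-0.5  -0.31 -0.33] [ 0.173  0.316 -0.469  0.    -0.785  0.796] 0.04369385565080685
```

View pics/w10.png

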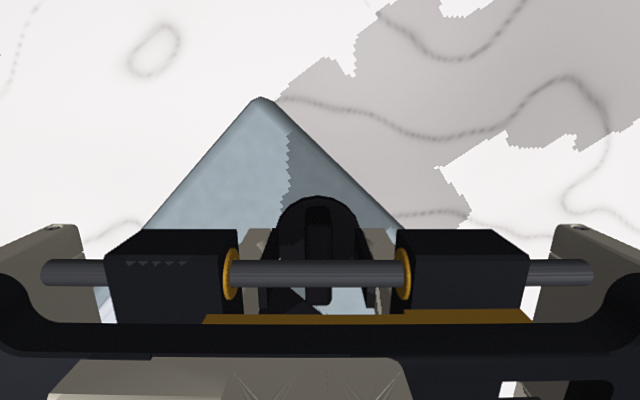

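The wing (column 318) stands centred between the pads. I close the gripper and turn another 0.5 rad.

Call:
arm_command --targets '[[[0,0,0],[0,0,0],1],[[0,0,0],[0,0,0],1],[[0,0,0],[0,0,0],1],[[0,0,0],[0,0,0],1],[[0,0,0],[0,0,0],1]]'

```text
t: 17.95
eef_pos: [0.5402, -0.1004, 0.2425]
ee_rot: [-3.141, -0.0, -0.601]
force: [-0.0, 0.0, 1.8]
width: 0.0141
```

Call:
arm_command --targets '[[[0,0,-0.08],[0,0.2,1],1],[[0,0,-0.09],[0,0.2,1],1],[[0,0,-0.09],[0,0.2,1.1],1],[[0,0,-0.09],[0,0.2,1.1],1],[[0,0,-0.08],[0,0.2,1],1],[[0,0,-0.07],[0,0,0.8],1],[[0,0,0],[0,0,0],1],[[0,0,0],[0,0,0],1]]'

```text
t: 18.75
eef_pos: [0.54, -0.0997, 0.2482]
ee_rot: [3.141, -0.0, -1.099]
force: [-0.4, -4.7, -0.7]
width: 0.0144
```

Call:
arm_command --targets '[[[0,0,0],[0,0,0],0.6],[[0,0,0],[0,0,0],0.5],[[0,0,0],[0,0,0],0.5],[[0,0,0],[0,0,15],0.5],[[0,0,0],[0,0,30],0.5],[[0,0,0],[0,0,30],0.5],[[0,0,0],[0,0,20],0.5]]'

```text
t: 19.45
eef_pos: [0.5405, -0.0992, 0.3455]
ee_rot: [-3.139, -0.001, -1.1]
force: [0.7, 0.0, -1.0]
width: 0.0436
```

Call:
arm_command --targets '[[[0,0,-0.03],[-3,15,0],0.6],[[0,0,-0.04],[-5,25,0],0.7],[[0,0,-0.04],[-5,25,0],1],[[0,0,-0.04],[-6,28,0],1],[[0,0,-0.04],[-6,28,0],1],[[0,0,-0.04],[-6,25,0],1],[[0,0,-0.03],[-5,20,0],1],[[0,0,-0.01],[-2,15,0],1]]'

```text
t: 20.25
eef_pos: [0.5016, 0.083, 0.3435]
ee_rot: [-3.141, 0.001, -1.37]
force: [0.0, -0.7, -0.8]
width: 0.0001
```

Call:
arm_command --targets '[[[0,0,0],[0,0,0],1],[[0,0,0],[0,0,0],1],[[0,0,0],[0,0,0],1],[[0,0,0],[0,0,0],1],[[0,0,0],[0,0,0],1],[[0,0,0],[0,0,0],1],[[0,0,0],[0,0,0],1],[[0,0,0],[0,0,0],1]]'

```text
t: 21.05
eef_pos: [0.5022, 0.0815, 0.3432]
ee_rot: [-3.142, 0.0, -1.371]
force: [-0.4, 0.1, -0.2]
width: 0.0006
```

Call:
arm_command --targets '[[[0,0,0],[0,0,0],1],[[0,0,0],[0,0,0],1],[[0,0,0],[0,0,0],1],[[0,0,0],[0,0,0],1],[[0,0,0],[0,0,0],1],[[0,0,0],[0,0,0],1],[[0,0,0],[0,0,0],1],[[0,0,0],[0,0,0],1]]'

```text
t: 21.85
eef_pos: [0.5021, 0.0816, 0.3433]
ee_rot: [-3.142, 0.0, -1.371]
force: [0.5, 0.1, 0.3]
width: 0.0003
```

```bash
python3 look.py w11
python3 - <<'E'
from h import *
im=np.load("w11.npy").astype(int); k=im[60:200,314:319].mean(1)
print(np.where(k[:,2]>100)[0]+60,np.where(im[60:200,307:311].mean((1,2))<40)[0]+60)
cv2.imwrite("pics/w11z.png",cv2.resize(im[60:260,270:370,::-1].astype(np.uint8),None,fx=3,fy=3,interpolation=cv2.INTER_CUBIC))
E
```

```text
21.85 [0.5021 0.0816 0.3433] [-3.1416  0.     -1.3708] [0.53 0.07 0.32] [ 0.548  0.136 -0.437 -0.    -0.997 -0.348] 0.0003133196166482591
[ 71  72  73  74  75  76  77  78  79  80  81  82  83  84  85  86  87  88
  89  90  91  92 138 139 140 141 142 143 144 145 146 147 148 149 150 151
 152 153 154 193 194 195 196 197 198 199] [126 127 158 159 160]
```

View pics/w11z.png

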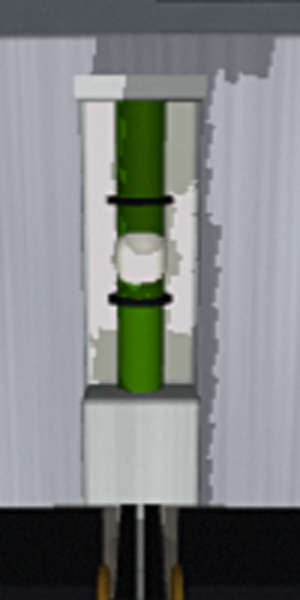

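Call:
arm_command --targets '[[[0,0,0],[0,0,0],1],[[0,0,0],[0,0,0],1],[[0,0,0],[0,0,0],1],[[0,0,0],[0,0,0],1],[[0,0,0],[0,0,0],1],[[0,0,0],[0,0,0],1],[[0,0,0],[0,0,0],1],[[0,0,0],[0,0,0],1]]'

```text
t: 22.7
eef_pos: [0.5021, 0.0816, 0.3432]
ee_rot: [3.142, -0.0, -1.371]
force: [-0.5, -0.1, 0.2]
width: 0.0007
```

Call:
arm_command --targets '[[[0,0,0],[0,0,0],1],[[0,0,0],[0,0,0],1],[[0,0,0],[0,0,0],1],[[0,0,0],[0,0,0],1],[[0,0,0],[0,0,0],1],[[0,0,0],[0,0,0],1],[[0,0,0],[0,0,0],1],[[0,0,0],[0,0,0],1]]'

```text
t: 23.5
eef_pos: [0.5021, 0.0816, 0.3433]
ee_rot: [-3.142, -0.0, -1.371]
force: [0.4, 0.3, 0.5]
width: 0.0002
```

```bash
python3 look.py w12
python3 - <<'E'
from h import *
im=np.load("w12.npy").astype(int); k=im[60:200,314:319].mean(1)
print(np.where(k[:,2]>100)[0]+60,np.where(im[60:200,307:311].mean((1,2))<40)[0]+60)
c=np.load("w12c.npy",allow_pickle=True).item();D=np.load("w12d.npy")
a=np.array([.5006,.0865]); y=np.array([-.2002,.9797]);x=np.array([.9797,.2002])
for uv in((298,215),(336,215),(316,192)):
    p=onz(c,[uv],.109)[0]; d=p[:2]-a; print(uv,p.round(4),(d@x).round(4),(d@y).round(4),dep(c,[uv],D)[0].round(4))
v,u=np.mgrid[85:225,240:395]; uv=np.c_[u.ravel(),v.ravel()]; P=dep(c,uv,D); k=(abs(u.ravel()-317)>40)&(P[:,2]>.05)&(P[:,2]<.085); q=P[k];d=q[:,:2]-a
print(np.linalg.lstsq(np.c_[d@x,d@y,np.ones(len(q))],q[:,2],rcond=None)[0])
v,u=np.mgrid[200:222,303:331];print(np.median(dep(c,np.c_[u.ravel(),v.ravel()],D),axis=0))
E
```

```text
23.5 [0.5021 0.0816 0.3433] [-3.1416 -0.     -1.3708] [0.35 0.25 0.49] [ 0.548  0.136 -0.437  0.    -0.997 -0.348] 0.00016242167918132213
[ 71  72  73  74  75  76  77  78  79  80  81  82  83  84  85  86  87  88
  89  90  91  92 136 137 138 139 140 141 142 143 144 145 146 147 148 149
 150 151 152 193 194 195 196 197 198 199] [126 127 158 159 160]
(298, 215) [0.5157 0.087  0.109 ] 0.0149 -0.0026 [0.5157 0.0868 0.1096]
(336, 215) [0.4872 0.0812 0.109 ] -0.0142 -0.0025 [0.4869 0.0819 0.107 ]
(316, 192) [0.5058 0.0663 0.109 ] 0.0011 -0.0208 [0.5058 0.0666 0.108 ]
[-0.00096318 -0.00658829  0.06936904]
[0.50272014 0.0803765  0.10952481]
```

Call:
arm_command --targets '[[[0,0,0],[-1.5,5.5,-10],1],[[0,0,0],[0,0,-20],1],[[0,0,0],[0,0,-15],1],[[0,0,0],[0,0,-5],1],[[0,0,0],[0,0,0],1],[[0,0,0],[0,0,0],1]]'

```text
t: 24.15
eef_pos: [0.5008, 0.0874, 0.2936]
ee_rot: [-3.141, -0.0, -1.37]
force: [-0.1, 0.1, 0.3]
width: 0.0003
```

Call:
arm_command --targets '[[[0,0,0],[0,0,-2],1],[[0,0,0],[0,0,-2],1],[[0,0,0],[0,0,-1],1],[[0,0,0],[0,0,-1],1],[[0,0,0],[0,0,0],1],[[0,0,0],[0,0,0],1]]'

```text
t: 24.75
eef_pos: [0.5007, 0.0872, 0.2874]
ee_rot: [-3.141, 0.0, -1.371]
force: [0.4, 0.0, 0.8]
width: 0.0005
```

Call:
arm_command --targets '[[[0,0,0],[0,0,-1],1],[[0,0,0],[0,0,-1],1],[[0,0,0],[0,0,0],1],[[0,0,0],[0,0,0],1]]'

```text
t: 25.15
eef_pos: [0.5007, 0.0872, 0.2854]
ee_rot: [-3.141, -0.0, -1.371]
force: [0.0, -0.0, 3.6]
width: 0.0004
```

```bash
python3 look.py w13
```

```text
25.15 [0.5007 0.0872 0.2854] [-3.1414 -0.     -1.3707] [ 0.04 -0.04  3.64] [ 0.559  0.2   -0.512  0.    -0.858 -0.359] 0.0003715369511953895
```

View pics/w13.png

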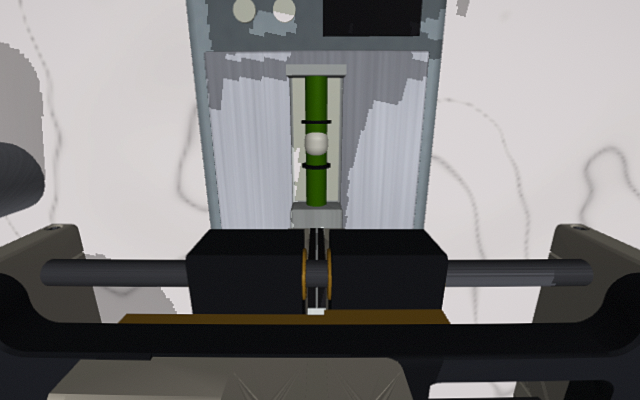

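Call:
arm_command --targets '[[[0,0,0],[0,0,-1],1],[[0,0,0],[0,0,-1],1],[[0,0,0],[0,0,0],1],[[0,0,0],[0,0,0],1],[[0,0,0],[0,0,0],1]]'

```text
t: 25.7
eef_pos: [0.5007, 0.0872, 0.2834]
ee_rot: [-3.141, 0.0, -1.371]
force: [-0.2, -0.2, 3.5]
width: 0.0005
```

Call:
arm_command --targets '[[[0,0,0],[0,0,-1],1],[[0,0,0],[0,0,-1],1],[[0,0,0],[0,0,0],1],[[0,0,0],[0,0,0],1],[[0,0,0],[0,0,0],1]]'

```text
t: 26.2
eef_pos: [0.5007, 0.0871, 0.2814]
ee_rot: [-3.141, -0.0, -1.371]
force: [-1.1, -0.2, 5.5]
width: 0.0005
```

Call:
arm_command --targets '[[[0,0,0],[0,0,-1],1],[[0,0,0],[0,0,0],1],[[0,0,0],[0,0,0],1]]'

```text
t: 26.5
eef_pos: [0.5007, 0.0871, 0.2807]
ee_rot: [-3.141, -0.0, -1.371]
force: [-1.7, -0.7, 9.0]
width: 0.0005
```

Call:
arm_command --targets '[[[0,0,0],[0,0,-0.5],1],[[0,0,0],[0,0,0],1],[[0,0,0],[0,0,0],1]]'

```text
t: 26.8
eef_pos: [0.5008, 0.0872, 0.2806]
ee_rot: [-3.141, -0.0, -1.37]
force: [-3.3, -1.0, 12.8]
width: 0.0003
```

Call:
arm_command --targets '[[[0,0,0],[0,0,0.6],1],[[0,0,0],[0,0,0],1],[[0,0,0],[0,0,0],1],[[0,0,0],[0,0,0],1]]'

```text
t: 27.2
eef_pos: [0.5008, 0.0871, 0.2807]
ee_rot: [-3.141, -0.0, -1.371]
force: [-0.6, 0.3, 7.4]
width: 0.0005
```

```bash
python3 - <<'E'
from station import *
from h import *
F=[]
for i in range(3):
    s=get_state();F.append(s["force"]); im,D=grab_frame("wrist")
print(np.array(F).round(2),s["eef_pos"])
E
python3 look.py w14
python3 - <<'E'
from h import *
im=np.load("w14.npy").astype(int); k=im[60:225,314:319].mean(1)
print(np.where(k[:,2]>100)[0]+60,np.where(im[60:200,305:308].mean((1,2))<40)[0]+60)
c=np.load("w14c.npy",allow_pickle=True).item();D=np.load("w14d.npy")
a=np.array([.5006,.0865]); y=np.array([-.2002,.9797]);x=np.array([.9797,.2002])
v,u=np.mgrid[65:225,220:420]; uv=np.c_[u.ravel(),v.ravel()]; P=dep(c,uv,D); k=(abs(u.ravel()-317)>45)&(P[:,2]>.05)&(P[:,2]<.085); q=P[k];d=q[:,:2]-a
print(np.linalg.lstsq(np.c_[d@x,d@y,np.ones(len(q))],q[:,2],rcond=None)[0])
E
```

```text
[[-0.56  0.3   7.37]
 [-1.59 -0.47  7.71]
 [-2.89 -1.04  6.22]] [0.50075172 0.08713378 0.28071937]
27.35 [0.5007 0.0871 0.2807] [-3.1411e+00 -1.0000e-04 -1.3706e+00] [-0.74 -0.33  8.33] [ 0.559  0.206 -0.518  0.    -0.847 -0.359] 0.0005533136954655017
[ 60  61  62  63  64  65  66  67  68  69  70  71  72  73  74 132 133 134
 135 136 137 138 139 140 141 142 143 144 145 146 147 148 149 150 151 152
 153 209 210 211 212 213 214 215 216 217 218 219 220 221 222 223 224] [ 76  77  78  79  80  81  82  83  84  85  86  87  88  89  90  91  92  93
  94  95  96  97  98  99 100 101 102 103 104 105 106 107 108 109 110 111
 120 121 122 123 131 163 164 165 166 167 168]
[ 0.00209093 -0.00657225  0.06178953]
```

View pics/w14.png

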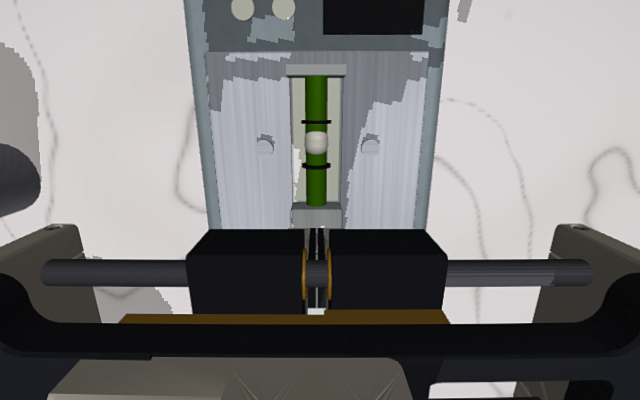

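Call:
arm_command --targets '[[[0,0,0],[0,0,0],1],[[0,0,0],[0,0,0],1],[[0,0,0],[0,0,0],1],[[0,0,0],[0,0,0],1],[[0,0,0],[0,0,0],1],[[0,0,0],[0,0,0],1],[[0,0,0],[0,0,0],1],[[0,0,0],[0,0,0],1]]'

```text
t: 28.2
eef_pos: [0.5007, 0.0871, 0.2807]
ee_rot: [-3.141, -0.0, -1.371]
force: [-0.7, 0.2, 7.6]
width: 0.0005
```

```bash
python3 look.py w15;  python3 - <<'E'
from station import *
from h import *
im=np.load("w15.npy").astype(int); k=im[110:200,314:319].mean(1)
print(np.where(k[:,2]>100)[0][[0,-1]]+110)
F=[]
for i in range(4):
    F.append(get_state()["force"]); im,D=grab_frame("scene")
print(np.array(F).round(1)); cv2.imwrite("pics/s15.png",im[:,:,::-1])
E
```

```text
28.2 [0.5007 0.0871 0.2807] [-3.1412e+00 -1.0000e-04 -1.3706e+00] [-0.75  0.19  7.61] [ 0.559  0.206 -0.518  0.    -0.846 -0.359] 0.0004724241363173392
[131 153]
[[-0.8 -0.3  8.5]
 [-1.6 -0.1  7.8]
 [-2.1 -0.5  8.7]
 [-1.5 -0.6  7.6]]
```

View pics/s15.png

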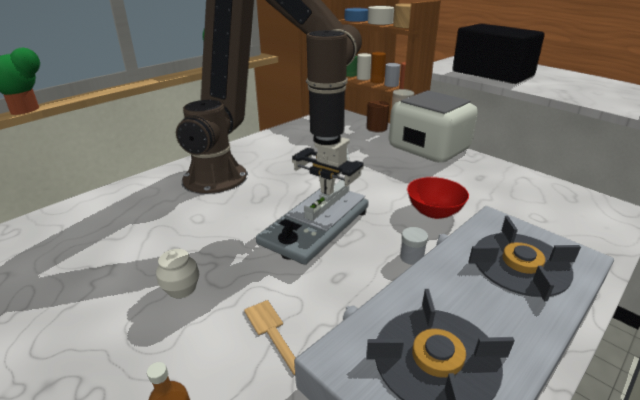

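The force is steady at about 8 N, the pan is down, the bubble is centred, and the bystanders have not moved.

```bash
python3 -c "
from station import *
print(job_done())"
```

```text
the job is handed in; nothing more can be done
None
```

I handed the job in at about 28 s with the closed fingers still pressing the level down. The pan is fully down and the bubble stands between the lines.

- **Level:** I took the rightmost of the two levels and laid it upright along the pan with its vial end towards the knob. It lies about 1–2 mm from the pan's centre. I let go of it and opened the gripper before turning the knob.
- **Knob:** I turned it about 1.2 rad clockwise, in two goes of 0.72 and 0.5 rad. My first bubble reading (−11 mm) had not settled, so the first turn was too small. After the second turn the settled bubble stood at about −0.8 mm.
- **Press:** The force is 7.5–8.5 N. It briefly reached about 13 N when the pan met its stop, and I backed it off.
- **Last checks:** The pan's centre is at about 62 mm, the expected fully-down height, and the fingers stopped moving down as the force rose sharply. The bubble is within about 1 mm of centre, and in the last scene picture the jar, tin, paddle and bowl look unmoved.
- **Disagreement:** The depth image shows the pan about 0.007 rad off the counter plane while the bubble is centred. This fits the counter not being quite true, so I went by the bubble.

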